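Open the spring-latched sample port of a tube reader

ROBOT

A 7-joint arm with a two-finger parallel gripper is mounted at the origin on a cart in front of the work surface, level with it; the furniture and walls round the work are solid. World frame = base frame: x ahead of the robot, y to its left, z up, the work surface at z = 0. Lengths are in m, angles in rad, forces in N, time in s.
With the tool pointing down it reaches from about 0.425 to 1.025 m from the base axis. Payload 9.4 kg.
Tool frame: the origin (TCP) lies at the very end of the fingers, on their centre line; the grasp point (between the pads) lies 19 mm behind it; z points along the fingers, y is the line along which they close (so a half turn about z gives the same grasp; the last joint's range is limited). The gripper opens to 93 mm and grips with 3 to 60 N. Pads are 15 mm wide; open, the fingers measure 128 mm over their backs; the gripper's body (75 mm by 188 mm) begins 65 mm behind the grasp point.
Start: joints at [1.242, 0.599, -0.003, 1.599, 0.002, 0.943, -0.08], TCP at [0.181, -0.702, 0.219] pointing down, gripper open.
Joint ranges: [-2.57, 2.57], [-0.35, 1.97], [-1.29, 1.29], [0.11, 2.56], [-1.05, 4.19], [0.11, 1.86], [-2.63, 2.63]. Speed limits (rad/s): [2.22, 2.22, 3.01, 3.01, 3.14, 3.14, 3.14].

INTERFACE

Orientations are given as a rotation vector (axis times angle).
In Python, from rig import ctrl gives the robot as it stands. Calls block until the motion is done:
- ctrl.move_pose(position, orientation): joint-space move of the TCP to a pose.
- ctrl.move_l(position, rot=None, speed=0.15, threshold=None): straight line of the TCP; rot=None keeps the orientation; speed is the mean speed in m/s. With threshold (N) it stops when the force on the tool has changed by that much, and returns True; else False.
- ctrl.movej(angles): joint-space move.
- ctrl.gripper_to(opening): finger opening in m; the grip force is fixed at half the most; returns when the fingers have stopped.
- ctrl.wait(seconds).
- ctrl.ik(position, orientation): joint angles nearest the present ones, or None.
- ctrl.get_obs(): the state.
- ctrl.grab_frame(name): name is "scene" or "top" or "wrist"; returns a dict with "pixels" (420x560x3 uint8, red, green, blue), "camera_matrix" (3x3 intrinsics, pixels), "rvec" (rotation vector, rad) and "tvec" (3), from world to camera coordinates, as OpenCV has them; the wrist camera has in their place "tool_from_camera" (4x4, takes a point from camera to tool coordinates, whose origin is the TCP and whose axes are the flange's). Camera axes: x right, y down, z forward; pixel columns grow to the right and rows downward; lengths in m; the calibration is good to about 2 mm. A picture is of the moment at which its call begins: read the wrist's pose just before it. There is no depth.
A pose or a line that the arm cannot do raises ctrl.IKError and nothing moves.
- ctrl.close_job(): hands the job in; it is judged then, once.
Trained networks look in a picture, given as the dict that the camera call returned (one of the last four; its "shot" number tells which), for a name from the list of things; names that differ only in an ending like _2 or _b are one class to them, and where a whole thing is asked for, a point or a joint stands for the part that bears it (a point fixed in the world has none). Each returns a list of dicts, best first, with "confidence" (0 to 1); they miss things now and then, are a little off and sometimes report something else, mostly with a low value. They report only what shows in the picture. A call takes as long as a camera call.
- ctrl.find_in(target, picture): "bbox" ([centre column, centre row, width, height] in pixels, round what is visible of it).
- ctrl.trace(target, picture): "pixels" (420x560 bool, what is visible of it) and "bbox" ([centre column, centre row, width, height] in pixels, round what is visible of it).
- ctrl.mark_of(target, picture): "pixel" ([column, row] in pixels: a listed point, or the origin of a listed thing).
The state is a dict: "clock": time; "q": joint angles; "qd": joint speeds; "joint_torque": joint torques, N m; "tcp_pos": TCP position; "orientation": TCP orientation; "ft_force": force on the tool from outside, world axes, zero at the start; "torque": the same for the moment, N m; "width": finger opening in m; "grip_force": force on a finger pad.
Only numpy, scipy, OpenCV 4.12 (cv2) and the standard library are available. Lean on these libraries where they do the work, as an engineer would, in place of code of your own. Each camera call takes 0.05 s, during which the arm holds its last target. There are 200 camera calls.

TASK

Open the sample port of the small white bench reader: with a fingertip gently press its grey lid in once, at the ribs on the free front edge, until the push-push catch lets go, then take the finger away and let the lid spring up by itself. When it is seen to stay up, do not press it shut again but push it the rest of the way back with a finger, past upright, until it leans on its stop, and leave it standing wide open. Grasp and lift nothing, do not shove or tip the reader, and leave the things beside it where they are.

Things in the scene. Friction and masses are not known exactly. Their poses are not given: they have to be found in the camera images.
- reader: Tube reader standing loose on rubber feet, 2.2 kg: white case 200 (x) x 150 (y) x 83 mm, origin at the centre of its underside. Its own -x side faces the robot, turned up to 0.6 rad: there a low console, sloping up from 50 to 72 mm, has a display and keys (not used). The lid lies between the 83 mm high walls of the rear part. Not to be moved.
- lid (a joint): Angle of the grey lid, rad: 0 to 0.02 latched, level (start); -0.074 pressed fully in; about 1.15 raised by the spring; 1.57 upright; 1.9 on its stop. Pressed in to below -0.065 for a moment and let go, it is released and damped springs lift it to about 1.15 in a second, following the finger. Pressed in again from there it latches shut again.
- lid_press (a point): Point on top of the lid amid its four low thumb ribs, 15 mm behind the front edge, 85 mm from the hinge axis, 90 mm above the bench while latched. Moves with the lid. Pressing here takes 2 to 5 N over 6 to 7 mm, then meets a solid stop with the lid level with the case walls.
- lid_edge (a point): Middle of the lid's front edge, on its top face, 100 mm from the hinge axis; moves with the lid. The lid is a slab 97 mm deep, 94 mm wide (y), 10 mm thick. From there it swings against a light damper (1 to 3 N at the edge); let go before upright it sinks back onto the spring, past upright it falls to its stop and stays by its weight.
- lid_hinge (a point): Middle of the hinge axis, which runs along the reader's y: 78 mm behind (+x of) the reader's origin, 86 mm above the bench, 4 mm below the lid's top face. The point turns with the lid.
- timer: White lab timer lying flat, 70 x 64 x 19 mm, 70 g, loose, beside the reader; bystander. Origin at the centre of its underside.
- petri: Two stacked petri dishes, 63 mm across, 29 mm high, loose, beside the reader; bystander. Origin at the centre of the underside.
- flask: Small clear culture flask with a white cap lying flat, 97 x 44 x 26 mm, loose, beside the reader; bystander. Origin at the centre of its underside.
- tube: Conical 50 ml tube lying on the bench, 116 x 34 x 34 mm, loose, beside the reader; bystander. Origin on its underside.
- catch (a joint): Hidden heart-cam slide of the catch inside the case, m along the reader's y: 0 latched, 0 to 0.013 while the lid is released and rises, 0.0065 with the lid up. It goes below -0.004 only when the raised lid is pressed shut again. Nothing to touch.

How it is judged:
On the way, in this order (a step that is already met when the one before it is completed fails the run):
1. the lid is pressed in past the point where the catch lets go (value of joint lid below -0.062 rad), for 0.05 s.
2. the lid has sprung up and stays up with nothing touching it (value of joint lid between 1 and 1.35 rad and contact force between each of the arm, the fingers and lid below 0.1 N), for 0.3 s.
At the end, for the whole second after the job is handed in: The lid stands past upright on its stop (lid angle above 1.75 rad) and at rest, the reader stands flat within 15 mm of where it was, and the four things beside it are within 20 mm of where they were (value of joint lid above 1.75 rad and velocity of joint lid between -0.1 and 0.1 rad/s and distance of reader from where it was at the start of the episode below 0.015 m and angle between reader's own z axis and vertical below 0.03 rad and distance of each of timer, petri, flask, tube from where it was at the start of the episode below 0.02 m); the robot touches nothing.
It fails at once if the reader is shoved more than 20 mm or lifted (distance of reader from where it was at the start of the episode above 0.02 m or height (world z) of reader above 0.008 m or angle between reader's own z axis and vertical above 0.08 rad).
It fails at once if the released lid is pressed shut again (value of joint catch below -0.004 m).
It fails at once if a thing beside the reader is moved more than 20 mm or lifted (distance of any of timer, petri, flask, tube from where it was at the start of the episode above 0.02 m).
It fails at once if the lid or case is hit or forced with more than 45 N (contact force between any of the fingers, the arm and reader above 45 N).
It also fails if it takes over 35 s, if anything falls off the work surface, if the arm or the gripper's body presses on something with over 40 N, if the wrist force passes 120 N, or if a joint passes its speed limit or range.

## Working session

There is one attempt and no reset: what is moved stays moved. The work goes in short steps, each a Python script; the robot and the scene stay as the last script left them, time stands still between calls to the robot, and variables do not carry over. Pictures are saved under pics/ and viewed, at most 10 in all, crops included, and the job is handed in when it is done.

```bash
mkdir -p pics; cat > h.py <<'E'
import numpy as np, cv2
from rig import ctrl
def ray(f,px):
    K=np.array(f["camera_matrix"]);R=cv2.Rodrigues(np.array(f["rvec"],float))[0];t=np.array(f["tvec"],float).ravel()
    d=R.T@np.linalg.inv(K)@np.array([px[0],px[1],1.]);return -R.T@t,d
def at_z(f,px,z):
    o,d=ray(f,px);return o+d*(z-o[2])/d[2]
def proj(f,P):
    return cv2.projectPoints(np.array(P,float).reshape(-1,1,3),np.array(f["rvec"],float),np.array(f["tvec"],float),np.array(f["camera_matrix"],float),None)[0][:,0]
E
python3 - <<'E'
from h import *
Z=dict(lid_press=.09,lid_edge=.09,lid_hinge=.086,reader=0,timer=0,petri=0,flask=0,tube=0)
ims=[]
for c in("top","scene"):
    f=ctrl.grab_frame(c);im=cv2.cvtColor(f["pixels"],cv2.COLOR_RGB2BGR)
    cv2.imwrite(f"pics/{c}0.png",im)
    for n,z in Z.items():
        for m in ctrl.mark_of(n,f)[:1]:
            print(c,n,round(m["confidence"],2),np.round(m["pixel"],1),at_z(f,m["pixel"],z).round(4))
o=ctrl.get_obs();print(o["clock"],o["tcp_pos"],o["orientation"],o["width"],o["q"])
E
```

```text
top lid_press 0.89 [324.1 241.1] [ 0.51 -0.02  0.09]
top lid_edge 0.66 [323.2 245.6] [ 0.5002 -0.018   0.09  ]
top lid_hinge 0.9 [331.2 205.6] [ 0.5894 -0.0366  0.086 ]
top reader 0.95 [316.5 240.2] [ 0.522  -0.0121  0.    ]
top timer 0.62 [258.3 244.9] [0.5083 0.1273 0.    ]
top petri 0.97 [380.4 265. ] [ 0.4656 -0.1633  0.    ]
top flask 0.91 [268.5 206. ] [0.6038 0.105  0.    ]
top tube 0.78 [383.2 227.6] [ 0.5553 -0.173   0.    ]
scene lid_press 0.95 [277.8 244. ] [ 0.5065 -0.0293  0.09  ]
scene lid_edge 0.56 [274.5 240.4] [ 0.5083 -0.0146  0.09  ]
scene lid_hinge 0.93 [319.1 236.2] [ 0.5937 -0.0332  0.086 ]
scene reader 0.81 [282.6 285.3] [ 0.5185 -0.0298  0.    ]
scene timer 0.48 [237.1 253.5] [0.4974 0.1202 0.    ]
scene petri 0.62 [298.1 336.4] [ 0.4645 -0.1662 -0.    ]
0.9 [ 0.18060492 -0.70214941  0.21862594] [ 3.11670899e+00  3.94455013e-01 -8.69678127e-05] 0.0931022587020166 [ 1.24230728  0.59929252 -0.00247774  1.59939305  0.00179936  0.94289954
 -0.07980788]
```

View pics/top0.png

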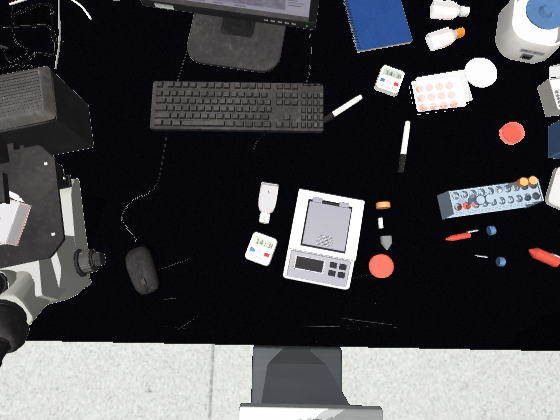

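View pics/scene0.png

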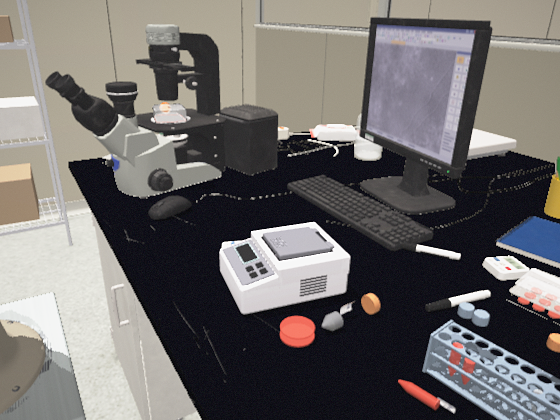

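Top view: the reader is at about (325,240), its lid at (327,228), with the timer at (261,248), flask at (268,200), petri at (381,266) and tube at (384,225). The marks agree with this picture, and the yaw is about -0.2. I'll refine this with masks and a closer wrist view.

```bash
cat >> h.py <<'E'
from scipy.spatial.transform import Rotation as Ro
def down(yaw): return (Ro.from_euler('z',yaw)*Ro.from_euler('x',np.pi)).as_rotvec()
def wframe(o,f):
    T=np.eye(4);T[:3,:3]=Ro.from_rotvec(o["orientation"]).as_matrix();T[:3,3]=o["tcp_pos"]
    M=np.linalg.inv(T@np.array(f["tool_from_camera"]))
    return dict(f,rvec=cv2.Rodrigues(M[:3,:3])[0],tvec=M[:3,3])
def rect(f,mask,z):
    c=max(cv2.findContours(mask.astype(np.uint8),0,cv2.CHAIN_APPROX_NONE)[0],key=cv2.contourArea)[:,0]
    P=np.array([at_z(f,p,z)[:2] for p in c],np.float32)
    return cv2.minAreaRect(P*1000)
E
python3 - <<'E'
from h import *
f=ctrl.grab_frame("top")
for n in("lid","reader"):
    for m in ctrl.trace(n,f)[:1]: print(n,m["confidence"],rect(f,m["pixels"],.09 if n=="lid" else .083))
ctrl.gripper_to(0)
ctrl.move_pose([.45,-.02,.36],down(-.2)); 
o=ctrl.get_obs();f=wframe(o,ctrl.grab_frame("wrist"))
cv2.imwrite("pics/w1.png",cv2.cvtColor(f["pixels"],cv2.COLOR_RGB2BGR))
for n,z in dict(lid_press=.09,lid_edge=.09,lid_hinge=.086,reader=0).items():
    for m in ctrl.mark_of(n,f)[:1]: print(n,round(m["confidence"],2),np.round(m["pixel"],1),at_z(f,m["pixel"],z).round(4))
for m in ctrl.trace("lid",f)[:1]: print(m["confidence"],rect(f,m["pixels"],.09))
o=ctrl.get_obs();print(o["clock"],o["tcp_pos"],o["width"],o["ft_force"],f["tool_from_camera"])
E
```

```text
lid 0.6 ((547.05224609375, -25.87026596069336), (94.42020416259766, 104.48775482177734), 80.23356628417969)
reader 0.74 ((516.296142578125, -20.34173583984375), (151.3801727294922, 202.9193572998047), 79.47180938720703)
lid_press 0.76 [269.2 142. ] [ 0.5104 -0.0198  0.09  ]
lid_edge 0.77 [273.  153.8] [ 0.4928 -0.0218  0.09  ]
lid_hinge 0.87 [268.2  76.7] [ 0.5966 -0.0365  0.086 ]
reader 0.57 [269.2 135.6] [ 0.518  -0.0187  0.    ]
0.57 ((549.1069946289062, -27.761390686035156), (93.49661254882812, 104.64836883544922), 80.05744934082031)
5.4417 [ 0.45003445 -0.02021837  0.35991522] 0.00047357209364909863 [ 0.72451402 -0.89693796 -0.33706858] [[ 1.07442223e-03 -9.61958765e-01 -2.73192570e-01  7.62508328e-02]
 [ 9.99999327e-01  9.14052433e-04  7.14297447e-04  2.51240349e-04]
 [-4.37412357e-04 -2.73193153e-01  9.61959100e-01 -1.66164133e-01]
 [ 0.00000000e+00  0.00000000e+00  0.00000000e+00  1.00000000e+00]]
```

View pics/w1.png

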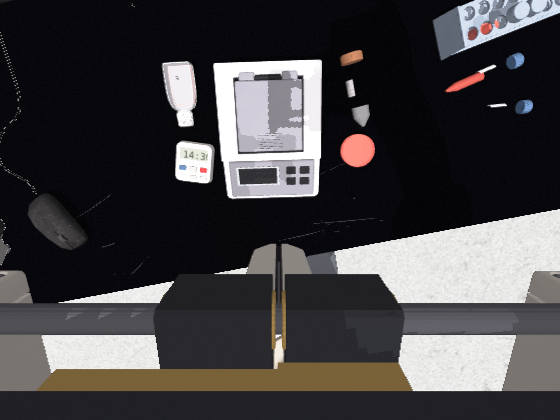

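Wrist view: the reader is square to the tool, with the lid at (269,115) and the ribs at (270,142). All views agree on lid_press ≈ (0.510,-0.020) and yaw ≈ -0.178. Next I press.

```bash
cat >> h.py <<'E'
yaw=-.178; ex=np.array([np.cos(yaw),np.sin(yaw),0]); C=np.array([.517,-.0205,0])
def at(u,z): return C+u*ex+[0,0,z]
E
python3 - <<'E'
from h import *
ctrl.move_pose(at(-.007,.14),down(yaw)); ctrl.move_l(at(-.007,.104),speed=.08)
f0=np.array(ctrl.get_obs()["ft_force"])
hit=ctrl.move_l(at(-.007,.079),speed=.015,threshold=9)
o=ctrl.get_obs();print(hit,o["tcp_pos"],np.array(o["ft_force"])-f0)
ctrl.wait(.12);o=ctrl.get_obs();print(o["tcp_pos"],np.array(o["ft_force"])-f0)
ctrl.move_l(at(-.03,.13),speed=.15);ctrl.move_l(at(-.09,.22),speed=.2)
ctrl.wait(1.2)
o=ctrl.get_obs();w=wframe(o,ctrl.grab_frame("wrist"));f=ctrl.grab_frame("scene")
for g in(w,f):
  for m in ctrl.mark_of("lid_edge",g)[:1]: print(m)
print(proj(f,[at(.078+.1*np.cos(t),.086+.1*np.sin(t)) for t in (np.pi,np.pi-1.15)]),o["clock"],o["ft_force"])
cv2.imwrite("pics/s2.png",cv2.cvtColor(f["pixels"],cv2.COLOR_RGB2BGR)[150:350,180:400].repeat(2,0).repeat(2,1))
E
```

```text
True [ 0.50998988 -0.019203    0.08418061] [-1.34257029  0.16377322  8.38186153]
[ 0.51000866 -0.01921957  0.08422228] [-1.25790816  2.05590908  8.04077121]
{'pixel': [279.0, 42.1], 'confidence': 0.63}
{'pixel': [304.9, 196.0], 'confidence': 0.64}
[[268.79548269 244.45576523]
 [301.2531565  193.24390814]] 10.6667 [0.01772759 0.35952468 0.56574664]
```

View pics/s2.png

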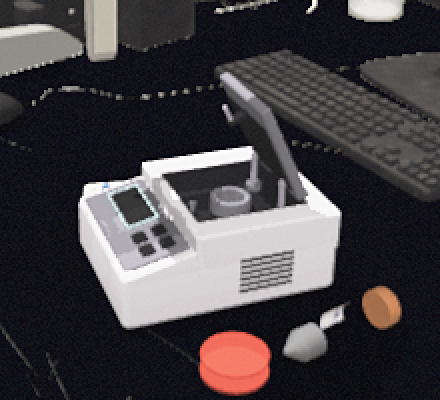

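The crop shows the lid standing raised with its edge at about (301,194) in the full frame, which matches 1.15 rad with nothing touching it. Next I push it back by the upper edge.

```bash
python3 - <<'E'
from h import *
ctrl.move_l(at(-.035,.158),speed=.12)
hit=ctrl.move_l(at(.083,.158),speed=.05,threshold=8)
o=ctrl.get_obs();print(hit,o["tcp_pos"],(np.array(o["tcp_pos"])-C)@ex,o["ft_force"])
if hit: raise SystemExit
ctrl.wait(.3)
ctrl.move_l(at(-.06,.19),speed=.15);ctrl.move_l(at(-.09,.25),speed=.15);ctrl.wait(.8)
f=ctrl.grab_frame("scene")
for m in ctrl.mark_of("lid_edge",f)[:1]: print(m)
print(proj(f,[at(.078+.1*np.cos(t),.086+.1*np.sin(t)) for t in (np.pi-1.15,np.pi-1.57,np.pi-1.9)]),ctrl.get_obs()["clock"])
cv2.imwrite("pics/s3.png",cv2.cvtColor(f["pixels"],cv2.COLOR_RGB2BGR)[150:350,180:400].repeat(2,0).repeat(2,1))
t=ctrl.grab_frame("top")
for n in("reader","timer","petri","flask","tube"):
    for m in ctrl.mark_of(n,t)[:1]: print(n,m["pixel"])
E
```

```text
True [ 0.59149467 -0.03429458  0.15738685] 0.07576013011562874 [-1.24051551  0.73096077  2.47223088]
```

```bash
python3 - <<'E'
from h import *
o=ctrl.get_obs();print(o["ft_force"],o["clock"])
f=ctrl.grab_frame("scene")
for m in ctrl.mark_of("lid_edge",f)[:1]: print(m)
print(proj(f,[at(.078+.1*np.cos(t),.086+.1*np.sin(t)) for t in (np.pi-1.15,np.pi-1.57,np.pi-1.9)]))
cv2.imwrite("pics/s3.png",cv2.cvtColor(f["pixels"],cv2.COLOR_RGB2BGR)[150:350,180:400].repeat(2,0).repeat(2,1))
E
```

```text
[-1.24051551  0.73096077  2.47223088] 13.7167
{'pixel': [345.3, 188.5], 'confidence': 0.9}
[[301.2531565  193.24390814]
 [322.61682415 186.08882454]
 [338.71357434 186.97072889]]
```

View pics/s3.png

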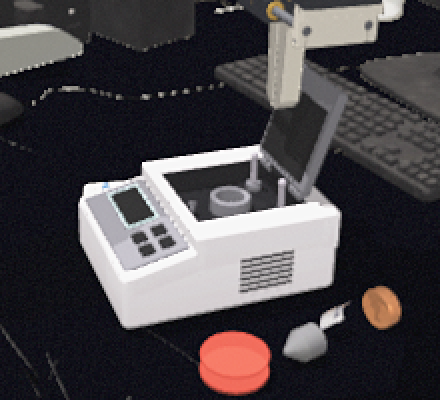

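The lid now leans back past upright, with its edge at about (345,188), where the stop should put it. The case has not moved. I'll withdraw the finger and verify.

```bash
python3 - <<'E'
from h import *
ctrl.move_l(at(-.06,.19),speed=.12);ctrl.move_l(at(-.09,.25),speed=.15);ctrl.wait(.8)
f=ctrl.grab_frame("scene")
for m in ctrl.mark_of("lid_edge",f)[:1]: print(m)
print(ctrl.get_obs()["clock"],ctrl.get_obs()["ft_force"])
cv2.imwrite("pics/s4.png",cv2.cvtColor(f["pixels"],cv2.COLOR_RGB2BGR)[150:350,180:400].repeat(2,0).repeat(2,1))
t=ctrl.grab_frame("top")
for n in("reader","timer","petri","flask","tube"):
    for m in ctrl.mark_of(n,t)[:1]: print(n,m["pixel"])
E
```

```text
{'pixel': [344.3, 186.6], 'confidence': 0.57}
16.6333 [-0.2236461  -0.1647823   0.39457518]
timer [260.1, 246.8]
flask [265.3, 202.3]
```

View pics/s4.png

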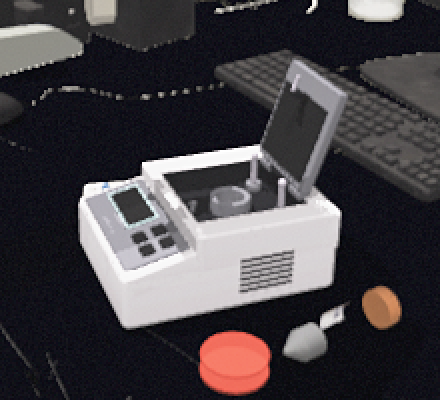

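The lid stays open on its stop, with its edge at (344,187) both before and after the finger withdrew. The reader, petri and tube are at the same pixels as before, and the finger is clear. I'm handing in.

```bash
python3 -c "
from rig import ctrl
print(ctrl.close_job())"
```

```text
the job is handed in; nothing more can be done
None
```

The job is handed in: one press released the catch, the lid sprang up by itself, and I pushed it back past upright, where it stays open on its stop; the last pictures show the reader and the things beside it where they were, but no verdict came back.

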